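Change the chemical bottle at the pot-sink station

TASK

Stand the full square bottle from the counter upright and fully down in the empty holder of the bottle station; then, with the bottle in the holder, open its child-resistant cap by pressing it down hard while turning it anticlockwise, lift it off and set it down flat, top up, inside the shallow tray. Put things down rather than dropping them, keep the bottle upright, and leave the pan, the squeeze bottle and the two bottles already in their holders where they are.

Things in the scene. Friction and masses are not known exactly. Their poses are not given: they have to be found in the camera images.
- bottle_mid (a point): Full white square plastic bottle standing loose on the counter, 0.4 to 0.8 kg: body 68 x 68 mm, 112 mm high, paper label on its -x and +x sides, shoulder to 122 mm, round neck 41 mm across, rim at 157 mm; 172 mm tall with its cap. Point: on its axis, 78.5 mm above its underside; z up, x and y square to its sides. Closed, it may be lifted and carried by its cap.
- cap_mid (a point): White ribbed child-resistant cap on that bottle, a loose body of 57 g: round, 60 mm diameter, 36 mm high, open below. Point: on its axis, half-way up (18 mm below its top), z up. Closed, the cap's underside is 136 mm and this point 154 mm above the bottle's underside, and its x axis lies along the bottle's x axis within 5 degrees of play. Taken off, it stands on its skirt.
- cap_spring (a joint): How far the cap is pressed down on the neck against its spring, m: 0 at rest, 0.0083 at most. It resists with 5 N at first and 1.8 N more per mm. Unpressed, lugs in the cap sit in notches under the neck's tabs: it neither turns nor comes off. From 5 mm down (14 N) the lugs are clear of the notches; 8.3 mm takes 20 N. Hold it 5.5 to 8 mm down while turning.
- neck_rim (a point): Middle of the bottle neck's mouth, 157 mm above its underside, axes as the bottle's. Pressed, the cap turns anticlockwise seen from above; 40 to 80 degrees from closed, relative to the bottle, its lugs stand in the gaps of the tabs and it lifts straight off. A stop ends the turn at 83 degrees; clockwise it is stopped at once. The bottle turns some 4 degrees in its holder before it bears.
- holder_a: The empty one of three like fixed holders: square box of bare sheet steel, open above, 73 x 73 mm inside, walls 60 mm high, then lips flared to 70 mm high, 92 mm across. Origin: centre of its underside, 4 mm above the counter, inner floor 3 mm above it; x, y square to its sides, z up. A bottle fits any of four ways round. The holders stand in a row along their y axis, 104 mm apart.
- tray: Shallow aluminium tray fixed on the counter, 165 mm (x) by 240 mm (y), rim 25 mm high; origin at the centre of its underside, floor 3 mm above it, z up.
- bottle_b_mid (a point): White square bottle with a pick-up fitting in place of a cap, 68 x 68 mm, 179 mm tall, loose in another holder; the point lies on its axis 89.5 mm above its underside. To be left alone.
- bottle_c_mid (a point): White round bottle with a pick-up fitting, 68 mm diameter, 173 mm tall, loose in the remaining holder; the point lies on its axis 86.5 mm above its underside. To be left alone.
- squeeze_mid (a point): Clear sauce squeeze bottle with a pointed nozzle standing loose on the counter, 58 mm diameter, 150 mm tall; the point lies on its axis half-way up. To be left alone.
- pan_mid (a point): Deep steel food pan standing loose on the counter, 108 mm (x) by 176 mm (y), 98 mm high; the point lies at its centre, half-way up. To be left alone.
There are look-alikes about, which are no part of the job. Of the things like the part that bears cap_mid, leave any that is brown or orange; of the rest the larger one is meant.

How it is judged:
On the way, in this order (a step that is already met when the one before it is completed fails the run):
1. the bottle, its cap still on and closed, stands upright and fully down in the empty holder (x of bottle_mid in the frame of holder_a between -0.008 and 0.008 m and y of bottle_mid in the frame of holder_a between -0.008 and 0.008 m and z of bottle_mid in the frame of holder_a between 0.07 and 0.0875 m and angle between bottle_mid's own z axis and vertical below 0.08 rad and z of cap_mid in the frame of bottle_mid below 0.079 m and horizontal distance between cap_mid and bottle_mid below 0.012 m and angle between the x axis of cap_mid and the x axis of bottle_mid, either way round below 0.3 rad), for 0.2 s.
2. with the bottle in the holder, the cap, still on the neck, is pressed and turned past its notches (more than 0.5 rad) (x of bottle_mid in the frame of holder_a between -0.008 and 0.008 m and y of bottle_mid in the frame of holder_a between -0.008 and 0.008 m and z of bottle_mid in the frame of holder_a between 0.07 and 0.0875 m and angle between bottle_mid's own z axis and vertical below 0.08 rad and z of cap_mid in the frame of bottle_mid below 0.079 m and horizontal distance between cap_mid and bottle_mid below 0.012 m and angle between the x axis of cap_mid and the x axis of bottle_mid, either way round above 0.5 rad), for 0.05 s.
3. the cap is lifted clear of the neck while the bottle stays down in the holder (x of bottle_mid in the frame of holder_a between -0.008 and 0.008 m and y of bottle_mid in the frame of holder_a between -0.008 and 0.008 m and z of bottle_mid in the frame of holder_a between 0.07 and 0.0875 m and angle between bottle_mid's own z axis and vertical below 0.08 rad and z of cap_mid in the frame of bottle_mid above 0.105 m), for 0.05 s.
At the end, for the whole second after the job is handed in: Bottle upright (0.08 rad), fully down (6 mm) in the holder that was empty, within 8 mm sideways; cap flat, top up (0.12 rad), on the shallow tray's floor inside its rim; both at rest; pan, squeeze bottle and the other two bottles upright, within 30 mm of their places (x of bottle_mid in the frame of holder_a between -0.008 and 0.008 m and y of bottle_mid in the frame of holder_a between -0.008 and 0.008 m and z of bottle_mid in the frame of holder_a between 0.07 and 0.0875 m and angle between bottle_mid's own z axis and vertical below 0.08 rad and x of cap_mid in the frame of tray between -0.052 and 0.052 m and y of cap_mid in the frame of tray between -0.09 and 0.09 m and z of cap_mid in the frame of tray between 0.015 and 0.026 m and angle between cap_mid's own z axis and vertical below 0.12 rad and linear speed of each of cap, bottle below 0.02 m/s and distance of each of squeeze_mid, pan_mid, bottle_b_mid, bottle_c_mid from where it was at the start of the episode below 0.03 m and angle between each of squeeze_mid, pan_mid, bottle_b_mid, bottle_c_mid's own z axis and vertical below 0.2 rad); the robot touches nothing.
It fails at once if a bystander (pan, squeeze bottle or a bottle in use) is knocked over or shifted by more than 30 mm (not (distance of squeeze_mid from where it was at the start of the episode below 0.03 m) or not (distance of pan_mid from where it was at the start of the episode below 0.03 m) or not (distance of bottle_b_mid from where it was at the start of the episode below 0.03 m) or not (distance of bottle_c_mid from where it was at the start of the episode below 0.03 m) or not (angle between squeeze_mid's own z axis and vertical below 0.2 rad) or not (angle between pan_mid's own z axis and vertical below 0.2 rad) or not (angle between bottle_b_mid's own z axis and vertical below 0.2 rad) or not (angle between bottle_c_mid's own z axis and vertical below 0.2 rad)).
It fails at once if the full bottle is tipped more than 0.5 rad (angle between bottle_mid's own z axis and vertical above 0.5 rad).
It fails at once if the cap is dropped: it moves faster than 0.6 m/s with no finger on it (contact force between cap and the fingers below 0.01 N and contact force between cap and bottle below 0.01 N and linear speed of cap above 0.6 m/s).
It fails at once if the bottle is dropped: it moves faster than 0.6 m/s with no finger on it or its cap (contact force between each of cap, bottle and the fingers below 0.01 N and linear speed of bottle above 0.6 m/s).
It also fails if it takes over 48 s, if anything falls off the work surface, if the arm or the gripper's body presses on something with over 40 N, if the wrist force passes 120 N, or if a joint passes its speed limit or range.

ROBOT

A 7-joint arm with a two-finger parallel gripper is mounted at the origin on the work surface. World frame = base frame: x ahead of the robot, y to its left, z up, the work surface at z = 0. Lengths are in m, angles in rad, forces in N, time in s.
With the tool pointing down it reaches from about 0.4 to 0.85 m from the base axis. Payload 4.4 kg.
Tool frame: the origin (TCP) lies at the very end of the fingers, on their centre line; the grasp point (between the pads) lies 19 mm behind it; z points along the fingers, y is the line along which they close (so a half turn about z gives the same grasp; the last joint's range is limited). The gripper opens to 94 mm and grips with 3 to 60 N. Pads are 16 mm wide; open, the fingers measure 119 mm over their backs; the gripper's body (75 mm by 177 mm) begins 78 mm behind the grasp point.
Start: joints at [1.206, 0.628, 0.038, 1.517, -0.027, 0.996, -0.02], TCP at [0.191, -0.621, 0.205] pointing down, gripper open.
Joint ranges: [-3.06, 3.06], [-0.37, 2.12], [-1.25, 1.32], [0.18, 2.47], [-1.1, 4.24], [0.23, 1.98], [-2.94, 2.94]. Speed limits (rad/s): [2.57, 2.57, 3.14, 3.14, 3.14, 3.14, 3.14].

INTERFACE

Orientations are given as [roll, pitch, yaw] about the fixed x, y, z axes, in that order (R = Rz(yaw) Ry(pitch) Rx(roll)).
In Python, from rig import * gives the robot as it stands. The module is installed in compiled form; this text tells all that it offers.
- The arm moves only by the shell command python3 -m creep 'ROWS' [OPENING] [FORCE]. ROWS is JSON, a list of rows, each a list of 6 numbers: the shift along the tool's x, y, z in m, then the turn, a rotation vector about the tool's x, y, z in degrees. In form: [[tx, ty, tz, rx, ry, rz], ...]. A call has 1 to 12 rows; each row is the pose to reach, as a shift and turn from the pose commanded when the call began, along the tool's axes at that moment; what a row does not reach only later rows make up. A row lasts 1/8 s, in which the tool goes at most 62.5 mm and 10.7 degrees, less where a joint would pass 70% of its speed; a pose out of reach is approached as far as the arm can. A call with a gripper value outside its range is refused whole. OPENING is the finger opening in m, from 0 to 0.094, set as the call begins (- or left out, the last holds). The fingers move at their own pace and stop on an object; FORCE is the grip in N (left out, the last holds). Time passes only in rows, so rows that repeat a pose let the fingers close. It gives the time, the measured TCP pose, the force, the opening and the grip force at its end, in the units of the state.
- state(): the state, without advancing time (a new reading comes with each control period).
- capture(name): name is "side" or "top"; returns a dict with "color" (420x560x3 uint8, red, green, blue), "fx", "fy", "cx", "cy" (pixels), "k1" (the pictures are not rectified: a ray, as slopes to the right and down, at radius r is drawn at 1 + k1 r^2 times it, then the intrinsics apply), "R" (3x3) and "t" (3): a world point X has camera coordinates R X + t. Camera axes: x right, y down, z forward; pixel columns grow to the right and rows downward; lengths in m; the calibration is good to about 2 mm. A picture is of the moment at which its call begins. There is no depth.
- sign_off(): hands the job in; it is judged then, once.
The state is a dict: "time_s": time; "joint_pos": joint angles; "qd": joint speeds; "tau": joint torques, N m; "eef_pos": TCP position; "orientation": TCP orientation; "force": force on the tool from outside, world axes, zero at the start; "moment": the same for the moment, N m; "opening": finger opening in m; "gripper_force": force on a finger pad.
Only numpy, scipy, OpenCV 4.12 (cv2) and the standard library are available. Lean on these libraries where they do the work, as an engineer would, in place of code of your own. Each camera call takes 0.05 s, during which the arm holds its last target. There are 200 camera calls.

## Working session

There is one attempt and no reset: what is moved stays moved. The work goes in short steps, Python scripts to look and compute and a shell command to move; the robot and the scene stay as the last step left them, time stands still between calls to the robot, and variables do not carry over. Pictures are saved under pics/ and viewed, at most 10 in all, crops included, and the job is handed in when it is done.

```bash
mkdir -p pics
python3 - <<'E'
from rig import *
import cv2,numpy as np
s=state();print({k:np.round(v,3).tolist() for k,v in s.items()})
for n in("side","top"):
    c=capture(n);cv2.imwrite(f"pics/{n}0.png",c["color"][:,:,::-1])
    R=np.array(c["R"]);t=np.array(c["t"]);print(n,c["fx"],c["cx"],c["cy"],c["k1"],(-R.T@t).round(3),R.round(3).tolist())
E
```

```text
{'time_s': 0.0, 'joint_pos': [1.206, 0.629, 0.038, 1.518, -0.027, 0.996, -0.02], 'qd': [-0.001, 0.001, -0.0, -0.001, 0.001, -0.001, -0.001], 'tau': [-0.001, -54.974, 1.143, -18.664, -0.052, 0.023, 0.0], 'eef_pos': [0.191, -0.621, 0.205], 'orientation': [-3.14, 0.0, 0.299], 'force': [1.018, -0.339, 0.069], 'moment': [-0.004, 0.001, -0.046], 'gripper_force': 0.0, 'opening': 0.094}
side 382.58213393186537 274.14336415356985 211.04206082565432 -0.04343059938792529 [ 0.494 -0.709  0.567] [[1.0, -0.025, 0.012], [-0.003, -0.528, -0.85], [0.028, 0.849, -0.527]]
top 494.26766708132027 284.5114496528306 203.41029275745845 -0.10973330540037911 [0.41  0.025 1.152] [[0.02, -1.0, 0.003], [-0.993, -0.02, -0.114], [0.114, -0.001, -0.993]]
```

View pics/side0.png

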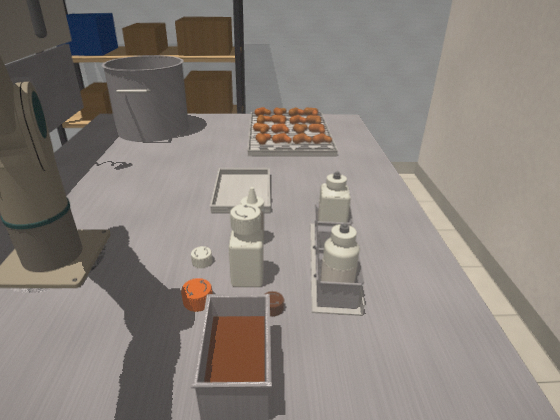

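View pics/top0.png

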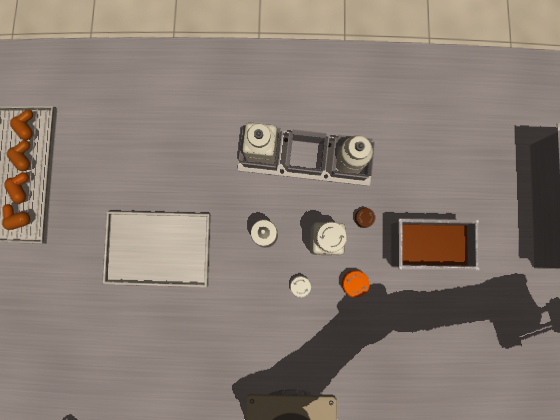

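Top view: the target white cap is on the square bottle at (331,237). The look-alikes are a small loose white cap (300,286), an orange one (356,283) and a brown one (365,217). The capped bottle fits, since it carries the larger non-orange, non-brown cap. The empty holder is the middle one at (306,150), between the square bottle (260,145) and the round one (355,155). The tray is at (157,248), the squeeze bottle at (263,233) and the pan at (437,244).

```bash
cat > h.py <<'E'
from rig import *
import cv2,numpy as np
def ray(c,u,v):
    K=np.array([[c["fx"],0,c["cx"]],[0,c["fy"],c["cy"]],[0,0,1.]])
    p=cv2.undistortPoints(np.array([[[u,v]]],float),K,np.array([c["k1"],0,0,0.])).ravel()
    R=np.array(c["R"]);return -R.T@np.array(c["t"]),R.T@np.array([p[0],p[1],1])
def onz(c,u,v,z):
    o,d=ray(c,u,v);return o+d*(z-o[2])/d[2]
def proj(c,X):
    K=np.array([[c["fx"],0,c["cx"]],[0,c["fy"],c["cy"]],[0,0,1.]])
    return cv2.projectPoints(np.array(X,float).reshape(-1,3),cv2.Rodrigues(np.array(c["R"]))[0],np.array(c["t"]),K,np.array([c["k1"],0,0,0.]))[0].reshape(-1,2)
def crop(c,x0,y0,w,h,s,name):
    i=cv2.resize(c["color"][y0:y0+h,x0:x0+w,::-1],None,fx=s,fy=s,interpolation=cv2.INTER_CUBIC);cv2.imwrite("pics/"+name,i)
E
python3 - <<'E'
from h import *
c=capture("top")
crop(c,230,110,155,150,4,"crop1.png")
g=cv2.cvtColor(c["color"],cv2.COLOR_RGB2HSV)
m=((g[...,2]>195)&(g[...,1]<60)).astype(np.uint8)*255
for k in cv2.findContours(m,cv2.RETR_EXTERNAL,cv2.CHAIN_APPROX_NONE)[0]:
    if cv2.contourArea(k)>150: print(cv2.contourArea(k),cv2.minAreaRect(k),cv2.minEnclosingCircle(k))
E
```

```text
277.0 ((300.5, 286.5), (19.0, 19.0), 90.0) ((300.4545593261719, 286.6727294921875), 9.825151443481445)
642.5 ((331.5, 238.0), (30.0, 27.0), 90.0) ((332.5, 238.5), 16.507673263549805)
448.0 ((263.0, 232.5), (23.0, 24.0), 90.0) ((263.3333435058594, 232.3333282470703), 12.445525169372559)
2060.5 ((172.5, 248.5), (65.0, 65.0), 90.0) ((175.8378448486328, 248.11993408203125), 42.6484489440918)
323.0 ((359.5, 147.0), (20.0, 21.0), 90.0) ((359.4200134277344, 147.052001953125), 10.983123779296875)
341.5 ((258.5, 134.5), (21.0, 21.0), 90.0) ((257.5, 133.0), 12.419842720031738)
```

View pics/crop1.png

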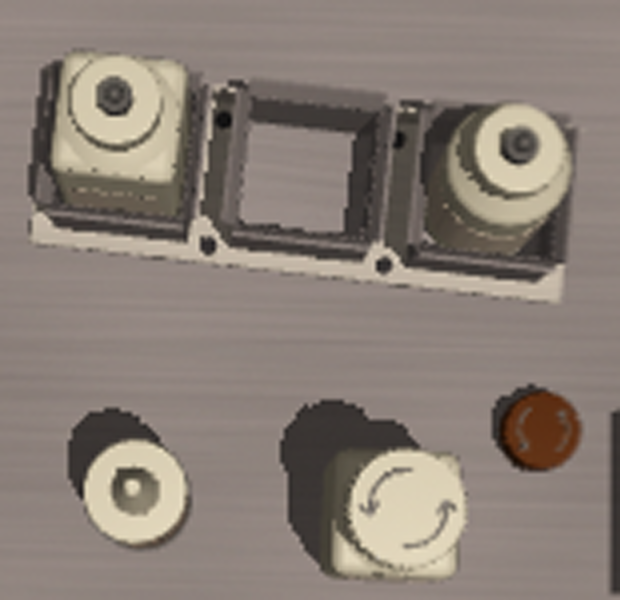

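The crop confirms it: large white cap with arrows centred at about (331.5,237.2) on the square bottle body. The empty holder is between the other two, turned about 6–7° clockwise in the image. I'll take one enlarged crop of the holder for its corners.

Run:
```python
from h import *
c=capture("top")
crop(c,275,123,60,60,10,"crop2.png")
for n,u,v,z in [("cap",331.5,237.2,.172),("body bl",313.2,253,.112),("body br",345,254.3,.112),("body tr",345.5,223.7,.112),
 ("bolt",285.5,139.5,.004),("bolt",330,145,.004),("bolt",281.7,171.2,.004),("bolt",326,176.2,.004),("squeeze",263.3,232.3,.1),("b",258.5,134,.179),("cc",360,146.5,.173)]: print(n,onz(c,u,v,z).round(4))
t=c["color"];
for n,u,v in [("tl",106,211),("tr",209.5,212.5),("bl",104,283.5),("br",208,286)]: print(n,onz(c,u,v,.025).round(4))
```

```text
cap [ 0.4576 -0.0703  0.172 ]
body bl [ 0.4266 -0.0381  0.112 ]
body br [ 0.4251 -0.105   0.112 ]
body tr [ 0.4895 -0.1056  0.112 ]
bolt [0.6955 0.0248 0.004 ]
bolt [ 0.6844 -0.0813  0.004 ]
bolt [0.6187 0.0322 0.004 ]
bolt [ 0.609  -0.0724  0.004 ]
squeeze [0.4686 0.0681 0.1   ]
b [0.6623 0.0796 0.179 ]
cc [ 0.6425 -0.1267  0.173 ]
tl [0.5138 0.4384 0.025 ]
tr [0.5155 0.1958 0.025 ]
bl [0.3468 0.434  0.025 ]
br [0.3483 0.1935 0.025 ]
```

View pics/crop2.png

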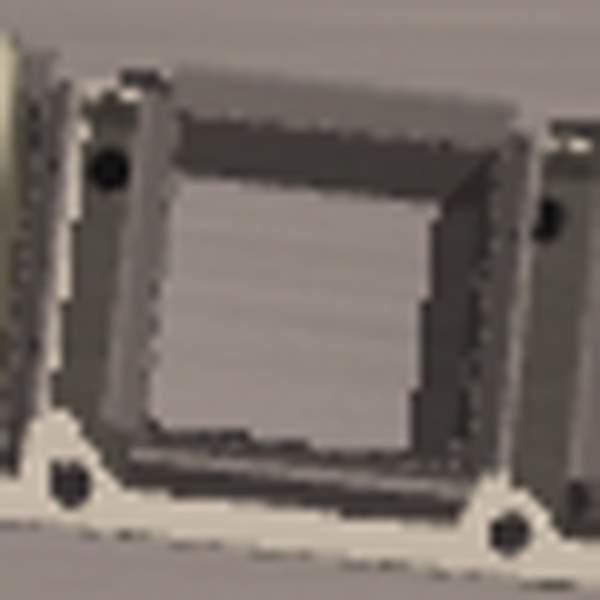

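Lip corners, bolts and the two neighbouring bottles all give the holder centre at about (0.652,-0.024), yaw about -5.3°. The bottle is at about (0.458,-0.071), yaw about -1°. I'll go above it.

```bash
cat >> h.py <<'E'
from scipy.spatial.transform import Rotation as Ro
def go(xyz,yaw):
    s=state();R=Ro.from_euler("xyz",s["orientation"]).as_matrix()
    T=Ro.from_euler("xyz",[np.pi,0,np.radians(yaw)]).as_matrix()
    print("row",(R.T@(np.array(xyz)-s["eef_pos"])).round(4),Ro.from_matrix(R.T@T).as_rotvec(degrees=True).round(1))
def st():
    s=state();print(*[(k,np.round(s[k],3).tolist()) for k in("time_s","joint_pos","eef_pos","orientation","force","moment","opening","gripper_force")])
E
python3 -m creep '[[0.035,-0.038,0,0,0,2],[0.07,-0.075,0,0,0,4],[0.105,-0.112,0,0,0,6],[0.14,-0.15,0,0,0,8],[0.175,-0.188,0,0,0,10],[0.21,-0.225,0,0,0,12],[0.245,-0.263,0,0,0,14],[0.28,-0.3,0,0,0,16],[0.315,-0.338,0,0,0,17],[0.35,-0.375,0,0,0,17],[0.385,-0.412,0,0,0,17],[0.41,-0.44,0,0,0,17]]' 0.094
python3 - <<'E'
from h import *
st();c=capture("top");crop(c,270,180,120,110,5,"crop3.png")
E
```

```text
time_s: 1.7
eef_pos: [0.4546, -0.0777, 0.2056]
orientation: [-3.141, -0.001, 0.004]
force: [0.6, -0.9, -0.1]
opening: 0.094
gripper_force: 0.0
('time_s', 1.7) ('joint_pos', [0.074, 0.362, 0.047, 2.024, -0.025, 0.755, -1.431]) ('eef_pos', [0.455, -0.078, 0.206]) ('orientation', [-3.141, -0.001, 0.004]) ('force', [0.608, -0.917, -0.068]) ('moment', [0.01, 0.015, 0.023]) ('opening', 0.094) ('gripper_force', 0.0)
```

Run:
```python
from h import *
c=capture("side")
print(proj(c,[[.4577,-.071,.172],[.4577,-.101,.172],[.4277,-.071,.172],[.4877,-.071,.172],[.4237,-.105,0],[.4917,-.105,0],[.652,-.024,.074],[.6547,-.0005,.007]]).round(1))
crop(c,200,150,100,150,4,"crop3.png")
go([.4577,-.0710,.143],0)
```

```text
[[244.7 210.8]
 [244.1 219.2]
 [229.3 210.8]
 [260.  210.8]
 [230.4 288.2]
 [262.4 287.9]
 [334.7 237. ]
 [331.5 254.2]]
row [ 0.0022 -0.0044  0.0625] [-0.1 -0.1  0.5]
```

View pics/crop3.png

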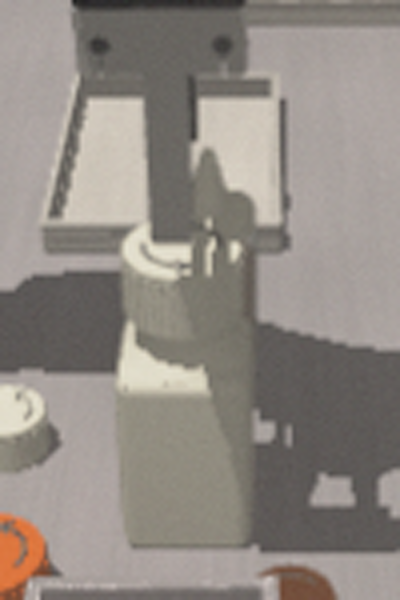

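The side crop shows the cap spanning columns 230–263.5 and the body base 232–263, so x is about 2 mm larger than the top view gave. I'll use x = 0.4595, then descend and grip.

```bash
python3 -m creep '[[0.004,-0.006,0,0,0,0],[0.004,-0.006,0.02,0,0,0],[0.004,-0.006,0.04,0,0,0],[0.004,-0.006,0.055,0,0,0],[0.004,-0.006,0.063,0,0,0],[0.004,-0.006,0.063,0,0,0]]' && python3 -m creep '[[0,0,0,0,0,0],[0,0,0,0,0,0],[0,0,0,0,0,0],[0,0,0,0,0,0],[0,0,0,0,0,0],[0,0,0,0,0,0]]' 0.05 55
python3 -c "from h import *;st()"
```

```text
time_s: 2.55
eef_pos: [0.4573, -0.0747, 0.1423]
orientation: [3.141, 0.001, 0.001]
force: [0.2, 0.5, 0.6]
opening: 0.0939
gripper_force: 0.0
time_s: 3.3
eef_pos: [0.4579, -0.0735, 0.1427]
orientation: [-3.141, -0.001, 0.002]
force: [0.0, 2.9, 4.2]
opening: 0.0596
gripper_force: 55.0
('time_s', 3.3) ('joint_pos', [0.072, 0.465, 0.038, 2.089, -0.032, 0.588, -1.436]) ('eef_pos', [0.458, -0.074, 0.143]) ('orientation', [-3.141, -0.001, 0.002]) ('force', [0.011, 2.858, 4.242]) ('moment', [0.68, 0.053, -0.03]) ('opening', 0.06) ('gripper_force', 54.995)
```

```bash
python3 -m creep '[[0,0,-0.006,0,0,0],[0,0,-0.02,0,0,0],[0,0,-0.04,0,0,0],[0,0,-0.06,0,0,0],[0,0,-0.08,0,0,0],[0,0,-0.095,0,0,0],[0,0,-0.1,0,0,0],[0,0,-0.1,0,0,0]]'
python3 - <<'E'
from h import *
st();go([.652,-.026,.243],-4)
c=capture("side");crop(c,190,110,130,130,4,"crop4.png")
E
```

```text
time_s: 4.3
eef_pos: [0.4572, -0.0742, 0.2421]
orientation: [3.141, 0.001, 0.002]
force: [-0.3, 0.1, -6.2]
opening: 0.0598
gripper_force: 55.0
('time_s', 4.3) ('joint_pos', [0.061, 0.316, 0.051, 1.969, -0.021, 0.858, -1.446]) ('eef_pos', [0.457, -0.074, 0.242]) ('orientation', [3.141, 0.001, 0.002]) ('force', [-0.349, 0.058, -6.233]) ('moment', [-0.037, 0.033, -0.02]) ('opening', 0.06) ('gripper_force', 54.975)
row [ 0.1949 -0.0479 -0.0011] [0.  0.1 4.1]
```

View pics/crop4.png

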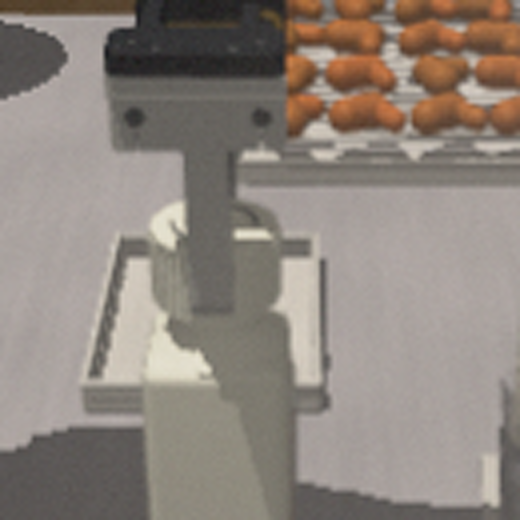

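The side crop shows finger centre at column 211 and cap centre at 215. After perspective the bottle sits about 1.5 mm to +x of the tool axis. Next I carry it above the holder.

```bash
python3 -m creep '[[0.01,-0.003,0,0,0,0],[0.03,-0.008,0,0,0,0],[0.055,-0.014,0,0,0,1],[0.08,-0.02,0,0,0,2],[0.105,-0.027,0,0,0,3],[0.13,-0.033,0,0,0,4],[0.155,-0.04,0,0,0,4],[0.175,-0.045,0,0,0,4],[0.188,-0.049,0,0,0,4],[0.1935,-0.05,0,0,0,4],[0.1935,-0.05,0,0,0,4],[0.1935,-0.05,0,0,0,4]]'
python3 - <<'E'
from h import *
st();go([.6505,-.024,.243],-4)
c=capture("side");crop(c,280,110,110,150,4,"crop5.png")
Y=np.radians(-5.3);Rz=np.array([[np.cos(Y),-np.sin(Y)],[np.sin(Y),np.cos(Y)]])
for n,h,z in(("lip",.046,.074),("bottom",.034,.1),("should",.034,.212)):
    P=[[*(np.array([.652,-.024])+Rz@[a*h,b*h]),z] for a,b in((-1,-1),(1,-1),(1,1),(-1,1))];print(n,((proj(c,P)-[280,110])*4).round(0).tolist())
E
```

```text
time_s: 5.85
eef_pos: [0.6504, -0.024, 0.2422]
orientation: [3.141, 0.001, -0.068]
force: [-0.1, -0.3, -6.8]
opening: 0.0593
gripper_force: 55.0
('time_s', 5.85) ('joint_pos', [-0.042, 0.597, 0.062, 1.469, -0.039, 1.078, -1.612]) ('eef_pos', [0.65, -0.024, 0.242]) ('orientation', [3.141, 0.001, -0.068]) ('force', [-0.069, -0.314, -6.831]) ('moment', [0.041, 0.018, 0.075]) ('opening', 0.059) ('gripper_force', 54.975)
row [ 0.0001  0.     -0.0008] [0.  0.1 0.1]
lip [[137.0, 554.0], [312.0, 563.0], [293.0, 465.0], [134.0, 458.0]]
bottom [[163.0, 502.0], [293.0, 508.0], [280.0, 438.0], [159.0, 432.0]]
should [[181.0, 315.0], [321.0, 321.0], [305.0, 259.0], [175.0, 254.0]]
```

View pics/crop5.png

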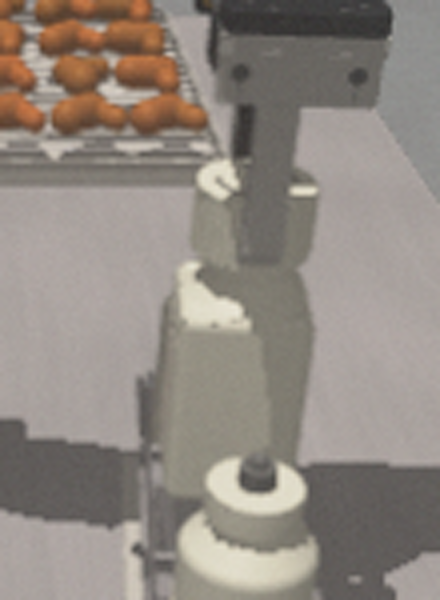

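The bottle is over the holder. I'll check its lean and yaw numerically from the silhouette.

Run:
```python
from h import *
c=capture("side");im=c["color"].astype(int)
d=im[...,0]-im[...,2]
print(im[200,325],im[200,355],im[200,300],im[165,335])
m=(d>8).astype(np.uint8);m=cv2.morphologyEx(m,cv2.MORPH_OPEN,np.ones((3,3)))
for r in (158,166,172,178,184,190,195,200,205,210,215,220,225,230,233,236):
    x=np.where(m[r,305:375])[0]+305
    print(r,x.min() if len(x) else 0,x.max() if len(x) else 0,"|",d[r,312:364:3].tolist())
def box(cx,cy,yaw,z,h=.034):
    Y=np.radians(yaw);return [[cx+np.cos(Y)*a*h-np.sin(Y)*b*h,cy+np.sin(Y)*a*h+np.cos(Y)*b*h,z] for a,b in((-1,-1),(1,-1),(1,1),(-1,1))]
for y in(-15,-10,-5,0,5):
    print(y,[proj(c,box(.652,-.024,y,z)).round(1).tolist() for z in(.212,.1)])
print(proj(c,[[.622,-.024,.245],[.682,-.024,.245]]))
```

```text
[152 150 136] [127 124 115] [168 160 157] [146 142 130]
158 305 374 | [11, 12, 13, 13, 10, 11, 18, 25, 28, 11, 11, 7, 8, 7, 25, 27, 12, 12]
166 305 374 | [13, 11, 11, 10, 11, 13, 17, 17, 19, 15, 8, 9, 8, 10, 14, 14, 11, 13]
172 305 374 | [11, 12, 13, 11, 12, 12, 17, 18, 19, 12, 10, 9, 9, 14, 14, 12, 13, 13]
178 305 374 | [13, 11, 10, 12, 23, 25, 13, 13, 14, 14, 15, 15, 13, 13, 13, 12, 14, 11]
184 305 374 | [10, 11, 12, 15, 20, 24, 22, 23, 23, 13, 15, 14, 14, 16, 15, 11, 13, 11]
190 305 374 | [12, 12, 12, 13, 19, 25, 25, 24, 24, 25, 22, 14, 14, 14, 12, 15, 11, 12]
195 305 374 | [11, 10, 11, 14, 19, 18, 17, 18, 16, 17, 17, 19, 15, 15, 14, 11, 14, 13]
200 305 374 | [9, 11, 11, 16, 16, 18, 16, 18, 16, 18, 17, 16, 15, 14, 16, 14, 11, 10]
205 305 374 | [12, 9, 9, 17, 17, 18, 18, 16, 18, 16, 17, 18, 13, 15, 13, 11, 12, 12]
210 305 374 | [12, 4, 11, 17, 19, 19, 19, 19, 16, 16, 16, 17, 13, 15, 14, 11, 11, 10]
215 305 374 | [11, 7, 12, 19, 17, 15, 15, 17, 18, 18, 19, 18, 15, 16, 14, 13, 11, 13]
220 305 374 | [10, 8, 12, 16, 18, 19, 17, 17, 16, 16, 17, 18, 14, 14, 12, 11, 11, 13]
225 311 374 | 
[... 345 characters left out ...]
[359.0, 176.2], [326.5, 172.4]], [[318.2, 233.7], [350.5, 238.4], [352.6, 221.1], [322.4, 217.0]]]
-10 [[[323.7, 188.0], [358.8, 190.9], [357.6, 175.4], [325.0, 172.9]], [[319.5, 234.7], [352.0, 237.8], [351.3, 220.2], [320.9, 217.5]]]
-5 [[[325.3, 188.8], [360.3, 190.3], [356.1, 174.7], [323.6, 173.4]], [[320.9, 235.6], [353.3, 237.1], [349.9, 219.4], [319.6, 218.1]]]
0 [[[326.9, 189.6], [361.5, 189.6], [354.4, 174.0], [322.3, 174.0]], [[322.4, 236.5], [354.5, 236.3], [348.4, 218.7], [318.4, 218.8]]]
5 [[[328.7, 190.3], [362.6, 188.8], [352.7, 173.4], [321.1, 174.7]], [[324.0, 237.2], [355.5, 235.4], [346.8, 218.0], [317.3, 219.6]]]
[[327.881462   166.64849426]
 [357.92893183 166.71258166]]
```

Run:
```python
from h import *
a=np.mean([capture("side")["color"].astype(float) for _ in range(6)],0)
a=cv2.resize(a[145:240,308:368],None,fx=6,fy=6,interpolation=cv2.INTER_LANCZOS4)
a=np.clip((a-60)*1.8,0,255).astype(np.uint8);cv2.imwrite("pics/crop6.png",a[:,:,::-1])
```

```text
(no output)
```

View pics/crop6.png

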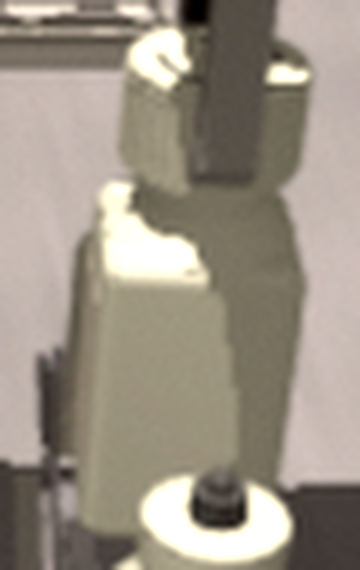

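The enlarged view shows the near face spanning columns 324 to 358 (crop 98 to 302), with the other bottle behind it on the left. It is square to the holder within a couple of degrees and centred within about 1–2 mm. Lowering in stages, checking forces.

```bash
python3 -m creep '[[0,0,0.01,0,0,0],[0,0,0.02,0,0,0],[0,0,0.027,0,0,0],[0,0,0.033,0,0,0],[0,0,0.039,0,0,0],[0,0,0.044,0,0,0],[0,0,0.048,0,0,0],[0,0,0.048,0,0,0]]'; python3 -c "from h import *;st()"
```

```text
time_s: 7.25
eef_pos: [0.6509, -0.0236, 0.1942]
orientation: [3.142, 0.001, -0.068]
force: [-0.1, 0.4, -6.0]
opening: 0.0595
gripper_force: 55.0
('time_s', 7.25) ('joint_pos', [-0.04, 0.642, 0.057, 1.526, -0.042, 0.975, -1.61]) ('eef_pos', [0.651, -0.024, 0.194]) ('orientation', [3.142, 0.001, -0.068]) ('force', [-0.135, 0.384, -5.99]) ('moment', [0.07, -0.016, -0.025]) ('opening', 0.059) ('gripper_force', 54.975)
```

No contact; already inside the walls (base at about 0.051). Continuing down.

```bash
python3 -m creep '[[0,0,0.007,0,0,0],[0,0,0.014,0,0,0],[0,0,0.021,0,0,0],[0,0,0.027,0,0,0],[0,0,0.033,0,0,0],[0,0,0.038,0,0,0],[0,0,0.041,0,0,0],[0,0,0.041,0,0,0]]'; python3 -c "from h import *;st()"
```

```text
time_s: 8.25
eef_pos: [0.651, -0.0236, 0.1533]
orientation: [3.142, 0.0, -0.068]
force: [0.1, 0.8, -5.6]
opening: 0.0595
gripper_force: 55.0
('time_s', 8.25) ('joint_pos', [-0.038, 0.686, 0.054, 1.567, -0.044, 0.891, -1.608]) ('eef_pos', [0.651, -0.024, 0.153]) ('orientation', [3.142, 0.0, -0.068]) ('force', [0.096, 0.767, -5.629]) ('moment', [-0.042, 0.05, 0.003]) ('opening', 0.06) ('gripper_force', 54.975)
```

```bash
python3 -m creep '[[0,0,0.002,0,0,0],[0,0,0.003,0,0,0],[0,0,0.004,0,0,0],[0,0,0.004,0,0,0],[0,0,0.004,0,0,0]]'; python3 -c "from h import *;st()"
```

```text
time_s: 8.88
eef_pos: [0.6512, -0.0235, 0.1498]
orientation: [-3.141, -0.0, -0.068]
force: [-0.8, 0.5, -3.8]
opening: 0.0597
gripper_force: 55.0
('time_s', 8.875) ('joint_pos', [-0.038, 0.69, 0.053, 1.57, -0.044, 0.883, -1.608]) ('eef_pos', [0.651, -0.023, 0.15]) ('orientation', [-3.141, -0.0, -0.068]) ('force', [-0.824, 0.532, -3.759]) ('moment', [0.131, 0.155, -0.034]) ('opening', 0.06) ('gripper_force', 54.979)
```

Seated at the expected height. Now I'll press.

```bash
python3 -m creep '[[0,0,0.001,0,0,0],[0,0,0.002,0,0,0],[0,0,0.003,0,0,0],[0,0,0.004,0,0,0],[0,0,0.005,0,0,0],[0,0,0.006,0,0,0],[0,0,0.006,0,0,0],[0,0,0.006,0,0,0]]' - 60; python3 -c "from h import *;st()"
```

```text
time_s: 9.88
eef_pos: [0.652, -0.0229, 0.1461]
orientation: [-3.141, -0.003, -0.067]
force: [-2.9, 2.6, 10.0]
opening: 0.0593
gripper_force: 60.0
('time_s', 9.875) ('joint_pos', [-0.038, 0.694, 0.052, 1.573, -0.045, 0.873, -1.607]) ('eef_pos', [0.652, -0.023, 0.146]) ('orientation', [-3.141, -0.003, -0.067]) ('force', [-2.946, 2.552, 10.006]) ('moment', [0.369, 0.998, -0.042]) ('opening', 0.059) ('gripper_force', 60.001)
```

```bash
python3 -m creep '[[0,0,0.001,0,0,0],[0,0,0.002,0,0,0],[0,0,0.003,0,0,0],[0,0,0.004,0,0,0],[0,0,0.005,0,0,0],[0,0,0.005,0,0,0],[0,0,0.005,0,0,0]]'; python3 -c "from h import *;st()"
```

```text
time_s: 10.75
eef_pos: [0.6522, -0.0229, 0.1424]
orientation: [-3.14, -0.004, -0.067]
force: [-5.7, 1.6, 17.4]
opening: 0.0593
gripper_force: 60.0
('time_s', 10.75) ('joint_pos', [-0.038, 0.698, 0.052, 1.577, -0.045, 0.864, -1.607]) ('eef_pos', [0.652, -0.023, 0.142]) ('orientation', [-3.14, -0.004, -0.067]) ('force', [-5.699, 1.627, 17.435]) ('moment', [0.396, 1.464, -0.003]) ('opening', 0.059) ('gripper_force', 60.011)
```

About 7 mm down (17.4 N). Turning anticlockwise (negative about tool z), relieving the sideways load slightly.

```bash
python3 -m creep '[[-0.0008,0,0,0,0,0],[-0.0008,0,0,0,0,-4],[-0.0008,0,0,0,0,-10],[-0.0008,0,0,0,0,-16],[-0.0008,0,0,0,0,-22],[-0.0008,0,0,0,0,-28],[-0.0008,0,0,0,0,-28]]'; python3 -c "from h import *;st()"
```

```text
time_s: 11.62
eef_pos: [0.6532, -0.0221, 0.1428]
orientation: [3.14, -0.007, 0.423]
force: [-3.1, 3.2, 16.1]
opening: 0.0593
gripper_force: 60.0
('time_s', 11.625) ('joint_pos', [0.043, 0.697, -0.087, 1.575, 0.071, 0.865, -1.218]) ('eef_pos', [0.653, -0.022, 0.143]) ('orientation', [3.14, -0.007, 0.423]) ('force', [-3.113, 3.188, 16.131]) ('moment', [0.572, 0.693, 0.118]) ('opening', 0.059) ('gripper_force', 60.009)
```

Low turning moment, so the cap is following without slipping. Continuing to about 66°.

```bash
python3 -m creep '[[0,0,0.0005,0,0,-6],[0,0,0.0005,0,0,-12],[0,0,0.0005,0,0,-18],[0,0,0.0005,0,0,-24],[0,0,0.0005,0,0,-30],[0,0,0.0005,0,0,-36],[0,0,0.0005,0,0,-38],[0,0,0.0005,0,0,-38]]'; python3 -c "from h import *;st()"
```

```text
time_s: 12.62
eef_pos: [0.6535, -0.0222, 0.1424]
orientation: [3.135, -0.005, 1.084]
force: [-2.3, 2.2, 16.9]
opening: 0.0598
gripper_force: 60.0
('time_s', 12.625) ('joint_pos', [0.151, 0.708, -0.272, 1.572, 0.226, 0.884, -0.688]) ('eef_pos', [0.653, -0.022, 0.142]) ('orientation', [3.135, -0.005, 1.084]) ('force', [-2.322, 2.182, 16.921]) ('moment', [0.561, 0.633, 0.023]) ('opening', 0.06) ('gripper_force', 60.017)
```

```bash
python3 -m creep '[[0,0,-0.003,0,0,0],[0,0,-0.006,0,0,0],[0,0,-0.009,0,0,0],[0,0,-0.012,0,0,0],[0,0,-0.016,0,0,0],[0,0,-0.02,0,0,0],[0,0,-0.02,0,0,0]]'; python3 -c "from h import *;st()"
```

```text
time_s: 13.5
eef_pos: [0.6505, -0.0235, 0.1582]
orientation: [3.141, -0.0, 1.084]
force: [0.8, 1.1, 0.3]
opening: 0.0596
gripper_force: 60.0
('time_s', 13.5) ('joint_pos', [0.154, 0.691, -0.275, 1.558, 0.219, 0.923, -0.681]) ('eef_pos', [0.65, -0.023, 0.158]) ('orientation', [3.141, -0.0, 1.084]) ('force', [0.786, 1.149, 0.301]) ('moment', [0.311, -0.21, 0.082]) ('opening', 0.06) ('gripper_force', 59.986)
```

Force is near zero, so the cap is free and the bottle stayed down. Lifting clear.

```bash
python3 -m creep '[[0,0,-0.006,0,0,0],[0,0,-0.014,0,0,0],[0,0,-0.024,0,0,0],[0,0,-0.036,0,0,0],[0,0,-0.05,0,0,0],[0,0,-0.065,0,0,0],[0,0,-0.077,0,0,0],[0,0,-0.077,0,0,0]]'; python3 -c "
from h import *;st();go([.431,.316,.235],62.1)
c=capture('side');crop(c,180,60,220,200,3,'crop7.png')"
```

```text
time_s: 14.5
eef_pos: [0.651, -0.0235, 0.2364]
orientation: [3.14, -0.001, 1.084]
force: [0.7, -0.2, -1.0]
opening: 0.0596
gripper_force: 60.0
('time_s', 14.5) ('joint_pos', [0.163, 0.613, -0.293, 1.471, 0.189, 1.082, -0.654]) ('eef_pos', [0.651, -0.023, 0.236]) ('orientation', [3.14, -0.001, 1.084]) ('force', [0.668, -0.19, -0.952]) ('moment', [-0.039, -0.045, -0.061]) ('opening', 0.06) ('gripper_force', 59.984)
row [ 0.1972 -0.3532  0.0008] [ 0.1 -0.1  0. ]
```

View pics/crop7.png

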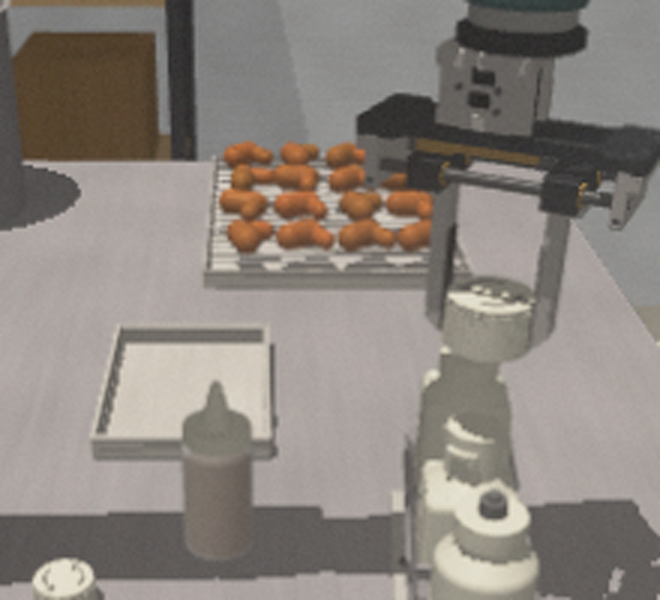

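The crop shows the cap level in the fingers at (487,320), and the open bottle seated below with its neck showing. Moving to the tray.

```bash
python3 -m creep '[[0.01,-0.018,0,0,0,0],[0.03,-0.054,0,0,0,0],[0.05,-0.09,0,0,0,0],[0.07,-0.126,0,0,0,0],[0.09,-0.162,0,0,0,0],[0.11,-0.198,0,0,0,0],[0.13,-0.234,0,0,0,0],[0.15,-0.27,0,0,0,0],[0.17,-0.305,0,0,0,0],[0.187,-0.335,0,0,0,0],[0.197,-0.353,0,0,0,0],[0.197,-0.353,0,0,0,0]]' && python3 -m creep '[[0,0,0.02,0,0,0],[0,0,0.05,0,0,0],[0,0,0.08,0,0,0],[0,0,0.11,0,0,0],[0,0,0.14,0,0,0],[0,0,0.165,0,0,0],[0,0,0.185,0,0,0],[0,0,0.2,0,0,0],[0,0,0.209,0,0,0],[0,0,0.213,0,0,0],[0,0,0.215,0,0,0],[0,0,0.215,0,0,0]]'; python3 -c "from h import *;st()"
```

```text
time_s: 16.05
eef_pos: [0.4277, 0.3175, 0.2347]
orientation: [-3.14, 0.0, 1.089]
force: [0.2, 0.6, -0.4]
opening: 0.0597
gripper_force: 60.0
time_s: 17.55
eef_pos: [0.4306, 0.3158, 0.0203]
orientation: [3.141, -0.001, 1.084]
force: [0.4, -0.0, -0.6]
opening: 0.0596
gripper_force: 60.0
('time_s', 17.55) ('joint_pos', [-0.547, 0.754, -0.21, 1.978, 0.341, 0.442, -1.499]) ('eef_pos', [0.431, 0.316, 0.02]) ('orientation', [3.141, -0.001, 1.084]) ('force', [0.376, -0.01, -0.58]) ('moment', [-0.038, -0.016, -0.022]) ('opening', 0.06) ('gripper_force', 59.985)
```

```bash
python3 -m creep '[[0,0,0.003,0,0,0],[0,0,0.006,0,0,0],[0,0,0.008,0,0,0],[0,0,0.009,0,0,0],[0,0,0.009,0,0,0]]'; python3 -c "from h import *;st()"
```

```text
time_s: 18.18
eef_pos: [0.4304, 0.3156, 0.0109]
orientation: [-3.142, 0.0, 1.084]
force: [-1.1, 0.0, -0.5]
opening: 0.0593
gripper_force: 60.0
('time_s', 18.175) ('joint_pos', [-0.553, 0.77, -0.202, 1.981, 0.347, 0.423, -1.504]) ('eef_pos', [0.43, 0.316, 0.011]) ('orientation', [-3.142, 0.0, 1.084]) ('force', [-1.123, 0.02, -0.511]) ('moment', [-0.074, -0.076, 0.007]) ('opening', 0.059) ('gripper_force', 59.985)
```

```bash
python3 -m creep '[[0,0,0.0005,0,0,0],[0,0,0.001,0,0,0],[0,0,0.0015,0,0,0],[0,0,0.0018,0,0,0],[0,0,0.0018,0,0,0]]'; python3 -c "from h import *;st()"
```

```text
time_s: 18.8
eef_pos: [0.4304, 0.3157, 0.0094]
orientation: [3.141, -0.0, 1.084]
force: [-0.7, -0.7, 3.8]
opening: 0.0593
gripper_force: 60.0
('time_s', 18.8) ('joint_pos', [-0.554, 0.773, -0.2, 1.982, 0.348, 0.419, -1.505]) ('eef_pos', [0.43, 0.316, 0.009]) ('orientation', [3.141, -0.0, 1.084]) ('force', [-0.725, -0.667, 3.834]) ('moment', [-0.213, 0.029, -0.008]) ('opening', 0.059) ('gripper_force', 59.988)
```

Contact with the tray floor. Releasing and retreating straight up.

```bash
python3 -m creep '[[0,0,0,0,0,0],[0,0,0,0,0,0],[0,0,0,0,0,0],[0,0,0,0,0,0],[0,0,0,0,0,0],[0,0,0,0,0,0]]' 0.09 10 && python3 -m creep '[[0,0,-0.01,0,0,0],[0,0,-0.03,0,0,0],[0,0,-0.06,0,0,0],[0,0,-0.1,0,0,0],[0,0,-0.14,0,0,0],[0,0,-0.18,0,0,0],[0,0,-0.2,0,0,0],[0,0,-0.2,0,0,0]]'
python3 - <<'E'
from h import *
st();c=capture("side");cv2.imwrite("pics/fin.png",cv2.resize(c["color"][80:340,140:400,::-1],None,fx=2.3,fy=2.3,interpolation=cv2.INTER_CUBIC))
E
```

```text
time_s: 19.55
eef_pos: [0.4304, 0.3157, 0.0092]
orientation: [3.142, -0.0, 1.084]
force: [0.5, -0.3, -0.2]
opening: 0.0899
gripper_force: 0.0
time_s: 20.55
eef_pos: [0.4312, 0.3163, 0.2112]
orientation: [3.14, -0.004, 1.084]
force: [0.6, 0.1, -0.3]
opening: 0.0899
gripper_force: 0.0
('time_s', 20.55) ('joint_pos', [-0.447, 0.471, -0.348, 1.83, 0.204, 0.871, -1.378]) ('eef_pos', [0.431, 0.316, 0.211]) ('orientation', [3.14, -0.004, 1.084]) ('force', [0.585, 0.069, -0.253]) ('moment', [-0.043, -0.043, -0.024]) ('opening', 0.09) ('gripper_force', 0.0)
```

View pics/fin.png

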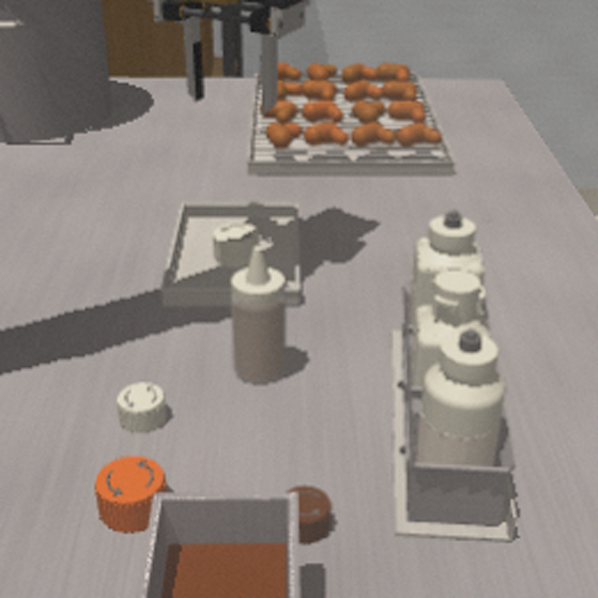

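The cap stands flat in the tray at (236,243), the open bottle is seated in the middle holder at (455,330), and the others are undisturbed. Handing in.

```bash
python3 -c "
from rig import *
print(sign_off())"
```

```text
the job is handed in; nothing more can be done
None
```

I handed the job in at about 20.6 s of the 48 s. The final picture shows the bottle seated upright and open in the middle holder, the cap flat and top up in the tray, and the other items apparently where they were; `sign_off()` returned no verdict.

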